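# Wedge a tube rack tight on the shaker

### The arm

A 7-joint arm with a two-finger parallel gripper is mounted at the origin on a cart in front of the work surface, level with it; the furniture and walls round the work are solid. World frame = base frame: x ahead of the robot, y to its left, z up, the work surface at z = 0. Lengths are in m, angles in rad, forces in N, time in s.
With the tool pointing down it reaches from about 0.4 to 0.9 m from the base axis. Payload 5.6 kg.
Tool frame: the origin (TCP) lies midway between the tips of the shut fingers; the grasp point (between the pads) lies 19 mm behind it; z points along the fingers, y is the line along which they close (so a half turn about z gives the same grasp; the last joint's range is limited). The gripper opens to 92 mm and grips with 3 to 60 N. Pads are 20 mm wide; open, the fingers measure 128 mm over their backs; the gripper's body (75 mm by 189 mm) begins 69 mm behind the grasp point.
Start: joints at [0.692, 0.468, -0.012, 1.603, 0.006, 1.071, -0.056], TCP at [0.482, -0.436, 0.215] pointing down, gripper open.
Joint ranges: [-2.53, 2.53], [-0.31, 2.02], [-1.57, 1.55], [0.28, 2.44], [-1.29, 4.43], [0.15, 1.84], [-2.92, 2.92]. Speed limits (rad/s): [2.57, 2.57, 3.14, 3.14, 3.14, 3.14, 3.14].

### API

Orientations are given as a 3x3 rotation matrix whose columns are the frame's x, y, z axes.
In Python, from station import env, effector, solver, viewer, workorder, search_frame, tip_of gives the robot as it stands. Calls block until the motion is done:
- env.reach(position, orientation): joint-space move of the TCP to a pose.
- env.movel(position, frame=None, rate=0.15): straight line of the TCP; frame=None keeps the orientation; rate is the mean speed in m/s.
- env.goto_joints(angles): joint-space move.
- effector.release() and effector.grasp(squeeze=None): open the fingers fully, or close them until they stop; squeeze is the grip in N (None keeps the last).
- env.pause(seconds).
- solver.inverse_kinematics(position, orientation): joint angles nearest the present ones, or None.
- env.sense(): the state.
- viewer.read_camera(name): name is "scene" or "side" or "wrist"; returns (picture, depth): 480x640x3 uint8, red, green, blue; 480x640 float32, m along the optical axis (not along the pixel's ray), 0 where there is no reading.
- viewer.camera_info(name): a dict with "intrinsics" (3x3 intrinsics, pixels), "eye" and "rotation" of the camera in the world; the wrist camera has in their place "T_tool_cam" (4x4, takes a point from camera to tool coordinates, whose origin is the TCP and whose axes are the flange's). Camera axes: x right, y up, looking along -z (the intrinsics and any distortion apply to the point x, -y, -z); pixel columns grow to the right and rows downward; lengths in m; the calibration is good to about 2 mm. A picture is of the moment at which its call begins: read the wrist's pose just before it. camera_info takes no time and is no camera call.
A pose or a line that the arm cannot do raises env.PlanningError and nothing moves.
- workorder.finish_job(): hands the job in; it is judged then, once.
Trained networks look in the newest picture that a camera, given by its name, has taken for a name from the list of things; names that differ only in an ending like _2 or _b are one class to them, and where a whole thing is asked for, a point or a joint stands for the part that bears it (a point fixed in the world has none). Each returns a list of dicts, best first, with "score" (0 to 1); they miss things now and then, are a little off and sometimes report something else, mostly with a low value. They report only what shows in the picture. A call takes as long as a camera call.
- search_frame(camera, name): "at" ([x, y, z] in m, in world coordinates, good to about 4 mm: the middle of the surface that is visible of it).
- tip_of(camera, name): "at" ([x, y, z] in m, in world coordinates, good to about 4 mm: a listed point, or the origin of a listed thing).
The state is a dict: "t": time; "joint_positions": joint angles; "joint_velocities": joint speeds; "tau": joint torques, N m; "ee_pos": TCP position; "tcp_rot": TCP orientation; "wrist_force": force on the tool from outside, world axes, zero at the start; "moment": the same for the moment, N m; "gripper_width": finger opening in m; "grasp_force": force on a finger pad.
Only numpy, scipy, OpenCV 4.12 (cv2) and the standard library are available. Lean on these libraries where they do the work, as an engineer would, in place of code of your own. Each camera call takes 0.05 s, during which the arm holds its last target. There are 200 camera calls.

### The job

Get the tube rack ready for shaking: push it along its channel on the shaker platform until it is fully home against the blue end stop, then drive the orange wedge into its gap until it is tight, so that the steel clamp bar grips the rack firmly and stays gripping when you let go. Leave the rack standing and do not disturb the bottle, the timer or the carton on the bench.

Things in the scene. Friction and masses are not known exactly. Their poses are not given: they have to be found in the camera images.
- shaker: white laboratory shaker fixed on the bench, 55 mm high, with an aluminium platform on top, 255 x 150 mm. Origin: at bench height under the platform, which spans x -140 to 115 mm and y -75 to 75 mm in this frame. +x runs along the rack channel away from the robot (both the rack and the wedge are pushed this way), +y to its left, z up
- end_stop (a point): middle of the near face of the blue end stop (74 mm wide, 40 mm high) at the far end of the rack channel: x 99, y 23, z 75 mm in the shaker frame
- rack_rail (a point): middle of the top inner edge of the straight blue rail on the left of the rack, 158 mm long, 45 mm high: inner face y = 50 mm, x -59 to 99 mm in the shaker frame. The clamp bar presses the rack against it
- wedge_rail (a point): near end, top inner edge, of the straight blue rail on the right of the wedge, 126 mm long, 34 mm high: inner face y = -43 mm, x -28 to 98 mm in the shaker frame; the wedge's straight face slides along it
- rack: clear tube rack with four capped tubes, 158 x 54 mm, end plates 64 mm high, caps up to about 90 mm above the platform. Origin: centre of its underside. Its length runs along its own y, which points to the shaker's -x, so its near end plate is 79 mm from the origin that way. Loose, with a few mm play sideways; 25 to 55 mm short of the stop at first. Home at x = 20 mm in the shaker frame
- clamp_bar: tapered steel bar, 130 mm long, 42 mm high, between rack and wedge, with a black spring-loaded pad (gives 3 mm, 8 N per mm) facing the rack; x -35 to 95 mm in the shaker frame. It slides only in the shaker's y, easily. Origin: underside, at y -18 to -16 mm in that frame at first, -12 mm when pad, rack and rack rail just touch, about -10.5 mm when tight
- wedge: loose orange wedge in the gap between clamp bar and wedge rail: 160 mm long, body 30 mm high, 9 to 30 mm thick; head 20 x 36 x 44 mm high. Origin: underside, middle of the head's back face; x to the tip. Slides along the shaker's x. In that frame its origin is at x -135 to -123 mm at first, -75 mm when the bar just touches the rack, -70 to -60 mm when tight (push of 15 to 25 N); it holds itself
- bottle: dropper bottle of dark blue stain, 44 mm across, 119 mm high, standing on the bench; leave alone. Origin: centre of its underside
- timer: white lab timer with a display, 70 x 64 x 16 mm, lying on the bench; leave alone. Origin: centre of its underside
- carton: small white and red carton, 38 x 62 x 34 mm, on the bench; leave alone. Origin: centre of its underside

How it is judged:
At the end, for the whole second after the job is handed in: The rack stands upright (within 0.1 rad) within 5 mm of the end stop, and, with the robot away, the wedge presses the clamp bar and the clamp bar presses the rack with more than 4 N each; wedge and rack are at rest (x of rack in the frame of shaker above 0.015 m and angle between rack's own z axis and vertical below 0.1 rad and contact force between clamp_bar and rack above 4 N and contact force between clamp_bar and wedge above 4 N and linear speed of each of wedge, rack below 0.01 m/s); the robot touches nothing.
It fails at once if the rack is tipped (angle between rack's own z axis and vertical above 0.35 rad).
It fails at once if a bystander (bottle, timer, carton) is moved more than 30 mm (distance of any of bottle, timer, carton from where it was at the start of the episode above 0.03 m).
It also fails if it takes over 58 s, if anything falls off the work surface, if the arm or the gripper's body presses on something with over 40 N, if the wrist force passes 120 N, or if a joint passes its speed limit or range.

## Working session

There is one attempt and no reset: what is moved stays moved. The work goes in short steps, each a Python script; the robot and the scene stay as the last script left them, time stands still between calls to the robot, and variables do not carry over. Pictures are saved under pics/ and viewed, at most 10 in all, crops included, and the job is handed in when it is done.

```bash
ls; mkdir -p pics
python3 - <<'E'
from station import env, effector, solver, viewer, workorder, search_frame, tip_of
import cv2, numpy as np
for c in ["scene","side"]:
    p,d=viewer.read_camera(c); cv2.imwrite(f"pics/{c}0.png",p[:,:,::-1])
    i=viewer.camera_info(c); print(c,np.round(i["eye"],3),np.round(i["rotation"],2).tolist())
    for n in ["shaker","end_stop","rack_rail","wedge_rail","rack","clamp_bar","wedge","bottle","timer","carton"]:
        print(n,[(np.round(r["at"],3).tolist(),round(r["score"],2)) for r in tip_of(c,n)[:2]])
print(env.sense()["t"])
E
```

```text
pics
scene [0.17  0.334 0.879] [[-0.87, 0.36, -0.32], [-0.48, -0.67, 0.56], [-0.02, 0.64, 0.76]]
shaker []
end_stop [([0.583, -0.31, 0.076], 0.68)]
rack_rail [([0.545, -0.234, 0.097], 0.81)]
wedge_rail [([0.449, -0.265, 0.088], 0.76)]
rack [([0.491, -0.221, 0.056], 0.64)]
clamp_bar [([0.502, -0.285, 0.057], 0.7)]
wedge [([0.383, -0.177, 0.054], 0.63)]
bottle [([0.347, -0.398, 0.001], 0.69)]
timer [([0.393, -0.076, -0.003], 0.9), ([0.584, -0.311, 0.074], 0.61)]
carton [([0.664, -0.133, 0.001], 0.55)]
side [ 0.141 -0.961  0.409] [[0.89, 0.15, -0.44], [-0.46, 0.33, -0.82], [0.02, 0.93, 0.36]]
shaker [([0.497, -0.252, 0.003], 0.84), ([0.394, -0.077, -0.003], 0.18)]
end_stop [([0.578, -0.308, 0.072], 0.88)]
rack_rail [([0.546, -0.236, 0.1], 0.74)]
wedge_rail [([0.442, -0.268, 0.09], 0.75)]
rack []
clamp_bar [([0.505, -0.288, 0.06], 0.58)]
wedge [([0.38, -0.182, 0.058], 0.84)]
bottle []
timer [([0.395, -0.074, -0.005], 0.86)]
carton []
1.1
```

View pics/scene0.png

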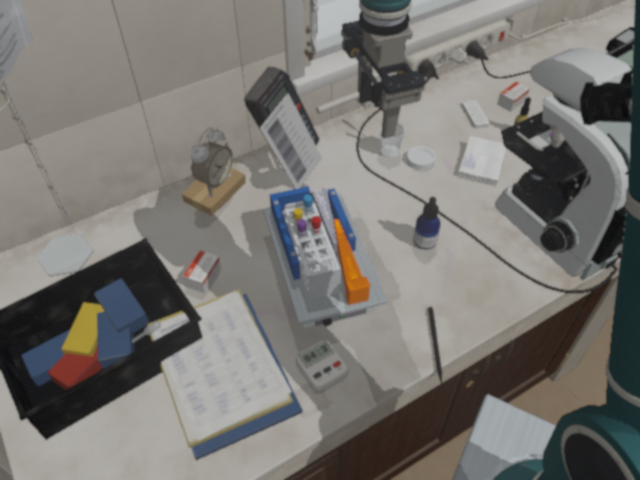

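View pics/side0.png

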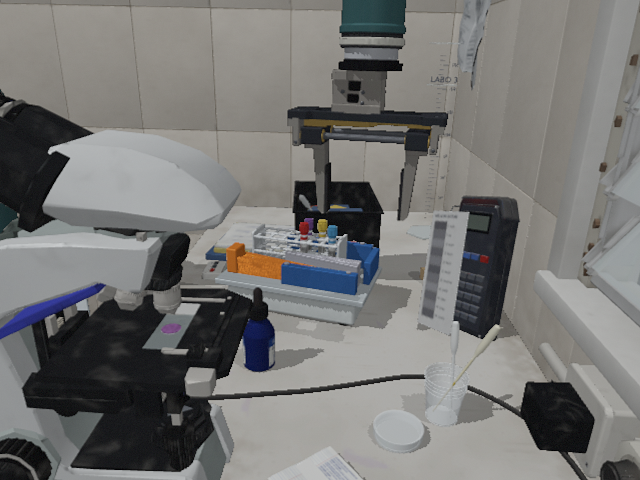

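The networks agree with the pictures: the rack sits between the blue rails at scene pixel (312,250), with the wedge head at (357,290). The bottle is at (428,225), the timer at (322,365) and the carton at (200,268), all clear of the push lines. Next I fit the shaker pose and start the rack push.

```bash
cat > h.py <<'E'
from station import env, effector, solver, viewer, workorder, search_frame, tip_of
import numpy as np
L=np.array([[99,23],[99,23],[20,50],[20,50],[-28,-43],[-28,-43],[0,0]])/1e3
W=np.array([[.583,-.310],[.578,-.308],[.545,-.234],[.546,-.236],[.449,-.265],[.442,-.268],[.497,-.252]])
lc,wc=L.mean(0),W.mean(0); H=(L-lc).T@(W-wc)
yaw=np.arctan2(H[0,1]-H[1,0],H[0,0]+H[1,1]); c,s=np.cos(yaw),np.sin(yaw)
R2=np.array([[c,-s],[s,c]]); T=wc-R2@lc
res=W-(L@R2.T+T)
def w(x,y,z): return np.r_[R2@[x,y]+T,z]
def loc(p): return R2.T@(np.asarray(p)[:2]-T)
def ori(sgn):  # tool z down, y along +-shaker y
    y=sgn*np.r_[R2[:,1],0]; z=np.array([0,0,-1.]); return np.c_[np.cross(y,z),y,z]
def fx(): return -float(np.r_[R2[:,0],0]@env.sense()["wrist_force"])
def push(x,xmax,y,z,step,stop,F0,rate=0.05):
    while x<xmax:
        x+=step; env.movel(w(x,y,z),rate=rate); f=fx()-F0
        if f>stop: break
    return x,f
E
python3 - <<'E'
from h import *
print(np.degrees(yaw),T,np.round(res*1e3,1).tolist())
for n,p in [("rack",(.491,-.221)),("wedge",(.3815,-.1795)),("bar",(.5035,-.2865)),("bottle",(.347,-.398)),("timer",(.394,-.075)),("carton",(.664,-.133))]: print(n,np.round(loc(p),3))
print(np.round(env.sense()["tcp_rot"],2).tolist())
for sg in (1,-1):
  for p in [(-.135,.023,.2),(-.135,.023,.078),(-.05,.023,.078),(-.16,-.028,.15),(-.16,-.028,.078),(-.06,-.028,.078)]:
    q=solver.inverse_kinematics(w(*p),ori(sg)); print(sg,p,None if q is None else np.round(q,2))
E
```

```text
-45.41618905302343 [ 0.49564447 -0.25507032] [[1.5, -0.6], [-3.5, 1.4], [-0.3, 0.2], [0.7, -1.8], [3.6, 0.3], [-3.4, -2.7], [1.4, 3.1]]
rack [-0.028  0.021]
wedge [-0.134 -0.028]
bar [ 0.028 -0.016]
bottle [-0.003 -0.206]
timer [-0.2    0.054]
carton [0.031 0.206]
[[0.67, 0.74, -0.0], [0.74, -0.67, -0.0], [-0.0, 0.0, -1.0]]
1 (-0.135, 0.023, 0.2) [ 0.64  0.16 -0.42  2.08  0.08  0.91  0.95]
1 (-0.135, 0.023, 0.078) [ 0.59  0.37 -0.38  2.18  0.23  0.63  0.81]
1 (-0.05, 0.023, 0.078) [ 0.63  0.47 -0.36  2.01  0.25  0.7   0.9 ]
1 (-0.16, -0.028, 0.15) [ 0.71  0.16 -0.41  2.22  0.09  0.77  1.02]
1 (-0.16, -0.028, 0.078) [ 0.67  0.31 -0.38  2.28  0.21  0.59  0.91]
1 (-0.06, -0.028, 0.078) [ 0.72  0.44 -0.35  2.07  0.23  0.67  0.99]
-1 (-0.135, 0.023, 0.2) [ 0.13  0.13  0.14  2.11 -0.02  0.9  -2.09]
-1 (-0.135, 0.023, 0.078) [ 0.08  0.34  0.2   2.21 -0.12  0.6  -2.  ]
-1 (-0.05, 0.023, 0.078) [ 0.14  0.44  0.24  2.04 -0.17  0.68 -1.87]
-1 (-0.16, -0.028, 0.15) [ 0.18  0.13  0.16  2.25 -0.03  0.76 -2.  ]
-1 (-0.16, -0.028, 0.078) [ 0.15  0.28  0.2   2.31 -0.1   0.56 -1.93]
-1 (-0.06, -0.028, 0.078) [ 0.22  0.41  0.25  2.1  -0.16  0.65 -1.79]
```

Run:
```python
from h import *
effector.grasp(10)
p=env.sense()["ee_pos"]
env.reach(w(-.137,.024,.2),ori(1)); print(env.sense()["t"])
F=fx(); env.movel(w(-.137,.024,.078)); F0=fx(); print("F",F,F0,env.sense()["t"])
x,f=push(-.137,-.085,.024,.078,.004,12,F0,.06); print(x,f,env.sense()["t"])
x,f=push(x,-.055,.024,.078,.002,12,F0,.05); print(x,f,loc(env.sense()["ee_pos"]),env.sense()["t"])
import cv2
pic,_=viewer.read_camera("scene"); cv2.imwrite("pics/s1.png",cv2.resize(pic[150:350,220:420,::-1],(600,600)))
print([(np.round(loc(r["at"]),3),r["score"]) for r in tip_of("scene","rack")[:2]])
```

```text
3.6
F -0.3088875349938554 -0.056857331911461556 4.5667
-0.08499999999999996 -0.3472542196355827 7.8167
-0.06499999999999995 16.266178459454476 [-0.07030174  0.02381616] 10.3167
[(array([0.015, 0.024]), 0.78), (array([-0.136, -0.026]), 0.58)]
```

View pics/s1.png

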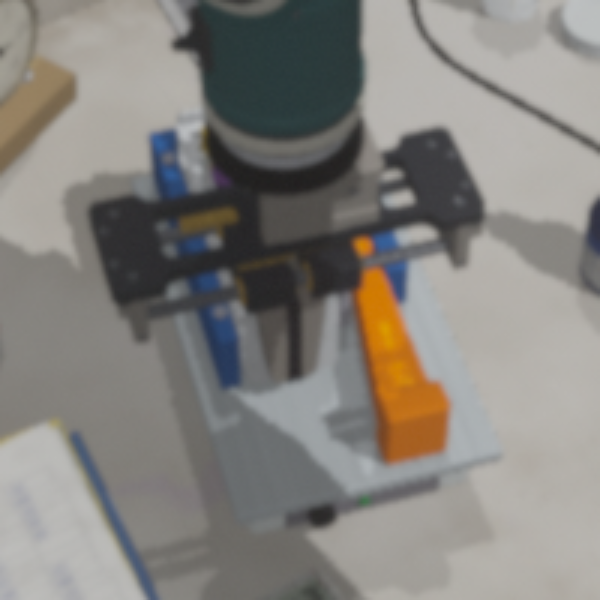

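The picture shows the rack end plate at the mouth of the rail (about 300,370 in the crop). The 16 N force and the finger at x = -70 mm match the home position. The wedge head is still at (415,420), so I drive it next.

Run:
```python
from h import *
env.movel(w(-.09,.024,.078)); env.movel(w(-.09,.024,.175),rate=.2)
env.movel(w(-.160,-.028,.175),rate=.2); env.movel(w(-.160,-.028,.074))
F0=fx(); print(F0,env.sense()["t"])
x,f=push(-.160,-.092,-.028,.074,.004,10,F0,.07); print(x,f,loc(env.sense()["ee_pos"]),env.sense()["t"])
while x<-.055 and env.sense()["t"]<40:
    x+=.0015; env.movel(w(x,-.028,.074),rate=.05); f=fx()-F0; print(round(x,4),round(f,1),np.round(loc(env.sense()["ee_pos"]),4))
    if f>24: break
print(env.sense()["t"])
import cv2
pic,_=viewer.read_camera("scene"); cv2.imwrite("pics/s2.png",cv2.resize(pic[150:350,220:420,::-1],(600,600)))
for n in("rack","wedge","clamp_bar"): print(n,[(np.round(loc(r["at"]),3),r["score"]) for r in tip_of("scene",n)[:2]])
```

```text
-0.22679556584747967 12.775
-0.09199999999999994 0.8641955209379735 [-0.09156462 -0.02808001] 17.025
-0.0905 1.5 [-0.0904 -0.0281]
-0.089 1.2 [-0.089  -0.0281]
-0.0875 0.8 [-0.0874 -0.0281]
-0.086 0.7 [-0.0858 -0.028 ]
-0.0845 1.4 [-0.0843 -0.028 ]
-0.083 2.4 [-0.0831 -0.028 ]
-0.0815 5.0 [-0.082 -0.028]
-0.08 5.7 [-0.0809 -0.0281]
-0.0785 7.9 [-0.08   -0.0281]
-0.077 9.7 [-0.0792 -0.0281]
-0.0755 11.6 [-0.0783 -0.0281]
-0.074 13.2 [-0.0774 -0.0281]
-0.0725 13.7 [-0.0766 -0.0281]
-0.071 15.7 [-0.0757 -0.0281]
-0.0695 17.9 [-0.0748 -0.0281]
-0.068 18.5 [-0.074  -0.0281]
-0.0665 21.3 [-0.0731 -0.0281]
-0.065 21.9 [-0.0722 -0.0281]
-0.0635 23.5 [-0.0714 -0.0281]
-0.062 25.4 [-0.0705 -0.0281]
22.025
rack [(array([0.015, 0.023]), 0.57)]
wedge [(array([-0.064, -0.028]), 0.68)]
clamp_bar [(array([ 0.028, -0.01 ]), 0.68)]
```

View pics/s2.png

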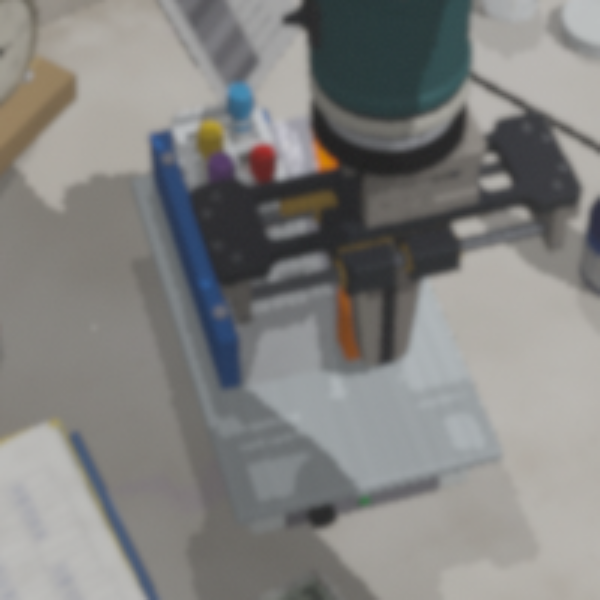

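The wedge head is now at the rail mouth (375,330 in the crop), under a 25 N push. The bar is at y = -10 mm and the wedge at about -62 mm, both tight. I'll back off and check the rack-to-stop gap.

Run:
```python
from h import *
import cv2
env.movel(w(-.10,-.028,.074)); env.movel(w(-.12,-.028,.2),rate=.2)
env.reach(w(.0,.023,.33),ori(1)); env.pause(.3)
for c in("side","wrist","scene"):
    pic,_=viewer.read_camera(c)
    if c=="wrist": cv2.imwrite("pics/w3.png",pic[:,:,::-1])
    for n in("rack","wedge","clamp_bar","end_stop"): print(c,n,[(np.round(loc(r["at"]),3),round(r["score"],2)) for r in tip_of(c,n)[:1]])
s=env.sense(); print(s["t"],np.round(s["wrist_force"],1))
```

```text
side rack [(array([0.097, 0.02 ]), 0.61)]
side wedge [(array([-0.063, -0.032]), 0.77)]
side clamp_bar [(array([ 0.032, -0.012]), 0.74)]
side end_stop [(array([0.094, 0.023]), 0.66)]
wrist rack [(array([0.019, 0.019]), 0.97)]
wrist wedge [(array([-0.064, -0.03 ]), 0.84)]
wrist clamp_bar [(array([ 0.029, -0.009]), 0.75)]
wrist end_stop []
scene rack [(array([0.015, 0.024]), 0.82)]
scene wedge [(array([-0.063, -0.023]), 0.81)]
scene clamp_bar [(array([ 0.026, -0.01 ]), 0.7)]
scene end_stop []
25.2333 [ 0.6  0.5 -0.6]
```

View pics/w3.png

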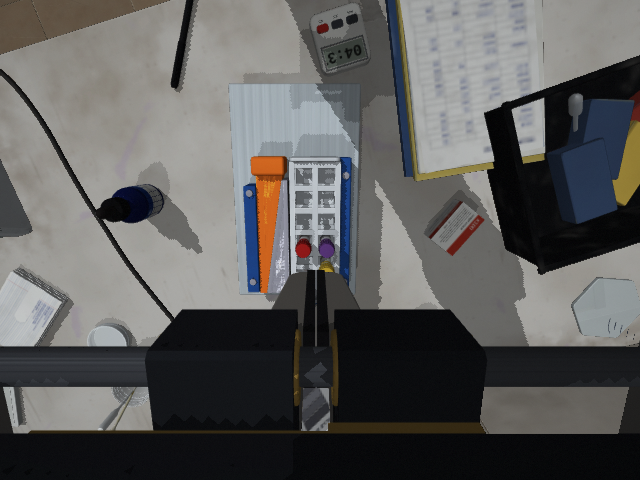

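The rack's near end lines up with the rail's near end (row 157), which means it is home. The wedge is deep, and the bottle, timer and carton are untouched. I'll take one quick look at the stop end before handing in.

Run:
```python
from h import *
import cv2
env.movel(w(.12,.023,.33),rate=.25)
pic,_=viewer.read_camera("wrist"); cv2.imwrite("pics/w4.png",cv2.resize(pic[30:330,180:480,::-1],(600,600)))
for n in("rack","wedge","clamp_bar","end_stop"): print(n,[(np.round(loc(r["at"]),3),round(r["score"],2)) for r in tip_of("wrist",n)[:1]])
print(env.sense()["t"])
```

```text
rack [(array([0.022, 0.019]), 0.78)]
wedge [(array([-0.06 , -0.029]), 0.62)]
clamp_bar [(array([ 0.031, -0.01 ]), 0.61)]
end_stop [(array([0.097, 0.02 ]), 0.71)]
26.1167
```

View pics/w4.png

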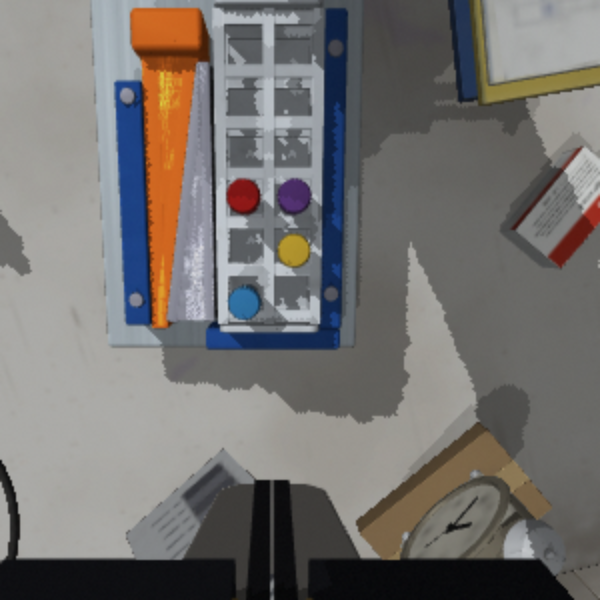

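The rack's far end plate butts against the blue stop (row 328). The pad touches the rack, and the wedge fills its gap.

```bash
python3 -c "
from station import workorder
print(workorder.finish_job())"
```

```text
the job is handed in; nothing more can be done
None
```

The job is handed in at about 26 s, but no verdict came back: the rack is home against the blue stop, the wedge was driven tight with a 25 N push and stayed put after release, and the bottle, timer and carton were left alone.

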